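Hang the sanding blocks on the sprung hook, largest first

ROBOT

A 7-joint arm with a two-finger parallel gripper is mounted at the origin on the work surface; the furniture and walls round the work are solid. World frame = base frame: x ahead of the robot, y to its left, z up, the work surface at z = 0. Lengths are in m, angles in rad, forces in N, time in s.
With the tool pointing down it reaches from about 0.4 to 0.875 m from the base axis. Payload 19.3 kg.
Tool frame: the origin (TCP) lies midway between the tips of the shut fingers; the grasp point (between the pads) lies 19 mm behind it; z points along the fingers, y is the line along which they close (so a half turn about z gives the same grasp; the last joint's range is limited). The gripper opens to 85 mm and grips with 20 to 120 N. Pads are 22 mm wide; open, the fingers measure 114 mm over their backs; the gripper's body (76 mm by 85 mm) begins 54 mm behind the grasp point. The pads swing forward as they close: fully open they stand 13 mm farther back than shut.
Start: joints at [-1.194, 0.521, -0.036, 1.599, 0.021, 1.021, -0.113], TCP at [0.27, 0.564, 0.231] pointing down, gripper open.
Joint ranges: [-2.91, 2.91], [-0.3, 2.13], [-1.5, 1.42], [0.17, 2.43], [-1.26, 4.41], [0.16, 1.93], [-2.52, 2.52]. Speed limits (rad/s): [1.89, 1.89, 2.39, 2.39, 3.01, 3.01, 3.01].

INTERFACE

Orientations are given as a unit quaternion [w, x, y, z].
In Python, from workcell import arm, grab_frame, camera_params gives the robot as it stands.
- The arm moves only by the shell command python3 -m crank 'ROWS' [OPENING] [FORCE]. ROWS is JSON, a list that holds one entry, the list of rows, each a list of 6 numbers: the shift along the tool's x, y, z in m, then the turn, a rotation vector about the tool's x, y, z in rad. A call has 1 to 8 rows; each row is the pose to reach, as a shift and turn from the pose commanded when the call began, along the tool's axes at that moment; what a row does not reach only later rows make up. A row lasts 1/12 s, in which the tool goes at most 41.7 mm and 7.16 degrees, less where a joint would pass 70% of its speed; a pose out of reach is approached as far as the arm can. A call with a gripper value outside its range is refused whole. OPENING is the opening, from 0 (shut) to 1 (fully open), set as the call begins (- or left out, the last holds). The fingers move at their own pace and stop on an object; FORCE is the grip in N (left out, the last holds). Time passes only in rows, so rows that repeat a pose let the fingers close. It gives the time, the measured TCP pose, the force, the opening and the grip force at its end, in the units of the state.
- arm.observe(): the state, without advancing time (a new reading comes with each control period).
- grab_frame(name): name is "scene" or "top" or "wrist"; returns the picture (384x512x3 uint8, red, green, blue); there is no depth.
- camera_params(name): a dict with "K" (3x3 intrinsics, pixels), "rvec" (rotation vector, rad) and "tvec" (3), from world to camera coordinates, as OpenCV has them; the wrist camera has in their place "T_tool_cam" (4x4, takes a point from camera to tool coordinates, whose origin is the TCP and whose axes are the flange's). Camera axes: x right, y down, z forward; pixel columns grow to the right and rows downward; lengths in m; the calibration is good to about 2 mm. A picture is of the moment at which its call begins: read the wrist's pose just before it. camera_params takes no time and is no camera call.
- arm.job_done(): hands the job in; it is judged then, once.
The state is a dict: "time_s": time; "q": joint angles; "qd": joint speeds; "tau": joint torques, N m; "eef_pos": TCP position; "eef_rot": TCP orientation; "ft_force": force on the tool from outside, world axes, zero at the start; "ft_torque": the same for the moment, N m; "gripper_width": finger opening in m; "gripper_force": force on a finger pad.
Only numpy, scipy, OpenCV 4.12 (cv2) and the standard library are available. Lean on these libraries where they do the work, as an engineer would, in place of code of your own. Each camera call takes 0.05 s, during which the arm holds its last target. There are 200 camera calls.

TASK

The largest (blue) sanding block already hangs on the bar hook; hang the middle (yellow) one by its handle in front of it, then the smallest (red) in front of that. Slide each one back along the bar until the row bears on the sprung pad, wherever that stands, and keep it pressed there with about 8 to 10 N (never more than 18 N) for half a second before letting go, so that all three are left hanging straight, close together. Do not disturb the paint pot or the tape measure.

Things in the scene. Friction and masses are not known exactly. Their poses are not given: they have to be found in the camera images.
- hook_stand: fixed stand: dark foot (160 x 100 x 10 mm), grey post 156 mm high, level aluminium bar hook; origin on the table below the post's front face; the bar runs along its -x, y across, z up. Round the bar, facing the tip, is a sprung pad 34 mm wide, 50 high, its face at rest 34 to 59 mm in front of the post: set differently each time and not measured. It gives 1 mm for 3 N, travel 11 mm.
- hook_root (a point): point on the top face of the bar, at the post, on the bar's centre line, 150 mm above the table; axes as the stand's. Bar 12 mm wide (y), 8 mm high, flat on top.
- hook_tip (a point): point on the centre line at the end of the bar, level with its top face, 170 mm from hook_root along the stand's -x. The last 6 mm of the bar are turned up and stand 10 mm above its top face (12 mm with the round red cap, which reaches 6 mm out past this point).
- large_block_grip (a point): centre of the blue strap handle of the large sanding block. The handle is a closed loop 26 mm deep (x), 36 mm wide outside (y; grip it across these from above) and 24 mm inside, sides and top 6 mm thick. This point is 28 mm above the plate's top, 12 mm below the inner and 18 mm below the outer face of the handle's top. At the start 80 to 95 mm in front of the post.
- large_block: large sanding block, 0.08 to 0.17 kg: pale wooden plate with grey grit underneath, 26 x 112 x 12 mm (x, y, z), under a blue strap handle, 58 mm high in all; origin at the centre of the underside, handle centre 40 mm above it. The handle's opening (24 wide x 40 mm high) runs through along x; a half turn leaves it the same. Hangs on the bar, free to slide.
- middle_block_grip (a point): centre of the yellow strap handle of the middle sanding block. The handle is a closed loop 26 mm deep (x), 36 mm wide outside (y; grip it across these from above) and 24 mm inside, sides and top 6 mm thick. This point is 28 mm above the plate's top, 12 mm below the inner and 18 mm below the outer face of the handle's top. 
- middle_block: middle sanding block, 0.07 to 0.14 kg: pale wooden plate with grey grit underneath, 26 x 86 x 12 mm (x, y, z), under a yellow strap handle, 58 mm high in all; origin at the centre of the underside, handle centre 40 mm above it. The handle's opening (24 wide x 40 mm high) runs through along x; a half turn leaves it the same.
- small_block_grip (a point): centre of the red strap handle of the small sanding block. The handle is a closed loop 26 mm deep (x), 36 mm wide outside (y; grip it across these from above) and 24 mm inside, sides and top 6 mm thick. This point is 28 mm above the plate's top, 12 mm below the inner and 18 mm below the outer face of the handle's top. 
- small_block: small sanding block, 0.05 to 0.12 kg: pale wooden plate with grey grit underneath, 26 x 60 x 12 mm (x, y, z), under a red strap handle, 58 mm high in all; origin at the centre of the underside, handle centre 40 mm above it. The handle's opening (24 wide x 40 mm high) runs through along x; a half turn leaves it the same.
- dowel_foot (a point): foot of a fixed upright wooden dowel, 6 mm thick, 300 mm high, in the way between the table's blocks and its back: keep the arm clear of it. Its top is 40 mm farther along +x and 12 mm towards -y.
- green_pot_mid (a point): middle of a loose green paint pot with a white lid, 35 mm across, 36 mm high; leave alone
- tape_case_mid (a point): middle of a loose black and yellow tape measure, 58 x 73 x 34 mm; leave alone
Things that resemble listed ones, but are neither listed nor needed, are in the scene too. Leave any green look-alike of the middle_block alone.

How it is judged:
On the way, in this order (a step that is already met when the one before it is completed fails the run):
1. the middle block, on the bar, is kept pressed back against the large one with more than 5 N for 0.3 s (contact force between middle_block and large_block above 5 N and contact force between large_block and hook_stand above 5 N and horizontal distance between middle_block_grip and large_block_grip below 0.031 m and horizontal distance between middle_block_grip and hook_root below 0.15 m), for 0.3 s.
2. then the small block, on the bar, is kept pressed back against the middle one with more than 5 N for 0.3 s (contact force between small_block and middle_block above 5 N and contact force between large_block and hook_stand above 5 N and horizontal distance between small_block_grip and middle_block_grip below 0.031 m), for 0.3 s.
At the end, for the whole second after the job is handed in: All three hang at rest on the bar inside its tip, from the post out large, middle, small, neighbours' centres under 31 mm apart (touching: 26); tilt under 0.15 rad, x within 0.2 rad of the bar; handle centres within 10 mm of the bar's line sideways and 7 to 17 mm below its top (hanging: 12) (z of large_block_grip in the frame of hook_root between -0.017 and -0.007 m and y of large_block_grip in the frame of hook_root between -0.01 and 0.01 m and angle between each of large_block_grip, middle_block_grip, small_block_grip's own z axis and vertical below 0.15 rad and angle between the x axis of each of large_block_grip, middle_block_grip, small_block_grip and the x axis of hook_stand, either way round below 0.2 rad and linear speed of each of large_block, middle_block, small_block below 0.02 m/s and z of middle_block_grip in the frame of hook_root between -0.017 and -0.007 m and y of middle_block_grip in the frame of hook_root between -0.01 and 0.01 m and z of small_block_grip in the frame of hook_root between -0.017 and -0.007 m and y of small_block_grip in the frame of hook_root between -0.01 and 0.01 m and x of large_block_grip in the frame of hook_root below -0.035 m and x of small_block_grip in the frame of hook_root above -0.152 m and horizontal distance between large_block_grip and middle_block_grip below 0.031 m and horizontal distance between middle_block_grip and small_block_grip below 0.031 m and x of middle_block_grip in the frame of large_block_grip below -0.02 m and x of small_block_grip in the frame of large_block_grip below -0.045 m).
It fails at once if the row is pressed back with more than 18 N (between neighbouring blocks, or between the large block and the stand's pad) (contact force between middle_block and large_block above 18 N or contact force between small_block and middle_block above 18 N or contact force between large_block and hook_stand above 18 N).
It fails at once if the middle or small block is forced against the hook stand with more than 25 N (contact force between any of middle_block, small_block and hook_stand above 25 N).
It fails at once if the paint pot or the tape measure is moved by more than 20 mm (distance of any of green_pot_mid, tape_case_mid from where it was at the start of the episode above 0.02 m).
It also fails if it takes over 70 s, if anything falls off the work surface, if the arm or the gripper's body presses on something with over 40 N, if the wrist force passes 120 N, or if a joint passes its speed limit or range.

## Working session

There is one attempt and no reset: what is moved stays moved. The work goes in short steps, Python scripts to look and compute and a shell command to move; the robot and the scene stay as the last step left them, time stands still between calls to the robot, and variables do not carry over. Pictures are saved under pics/ and viewed, at most 10 in all, crops included, and the job is handed in when it is done.

```bash
mkdir -p pics; python3 - <<'E'
from workcell import arm, grab_frame, camera_params
import cv2,numpy as np
s=arm.observe(); print(s)
for n in ("scene","top"):
    im=grab_frame(n); cv2.imwrite(f"pics/{n}0.png",im[:,:,::-1]); p=camera_params(n); print(n,p)
print(camera_params("wrist"))
E
```

```text
{'time_s': 0.0, 'q': array([-1.1942292 ,  0.52203591, -0.03636159,  1.60000529,  0.02120978,
        1.02110878, -0.11278952]), 'qd': array([ 0.00091777,  0.00220198, -0.00049681,  0.00043423,  0.00063891,
       -0.00079983, -0.00041319]), 'tau': array([-4.88250771e-04, -9.27082372e+01,  1.97931916e+00, -3.69944036e+01,
        1.77846104e-02,  8.06963450e-03,  1.43986864e-05]), 'eef_pos': array([0.2699022 , 0.56333581, 0.23071268]), 'eef_rot': array([-9.27143232e-05,  2.21513171e-01,  9.75157204e-01, -5.78610780e-04]), 'ft_force': array([-0.46509868,  0.68036584, -0.53574257]), 'ft_torque': array([-0.04541207, -0.0225777 , -0.0499427 ]), 'gripper_force': 0.0, 'gripper_width': 0.08528960357796538}
scene {'K': array([[408.91962078,   0.        , 248.275568  ],
       [  0.        , 408.91962078, 190.4040462 ],
       [  0.        ,   0.        ,   1.        ]]), 'rvec': array([ 1.90334624, -0.94263051,  0.57582369]), 'tvec': array([-0.33931133,  0.26459092,  0.9054967 ])}
top {'K': array([[429.76103932,   0.        , 256.36163154],
       [  0.        , 429.76103932, 188.82971042],
       [  0.        ,   0.        ,   1.        ]]), 'rvec': array([ 1.98961582, -2.23257886,  0.22851325]), 'tvec': array([-0.03260989,  0.46741196,  1.22354343])}
{'K': array([[343.83385876,   0.        , 254.9644158 ],
       [  0.        , 343.83385876, 190.65134562],
       [  0.        ,   0.        ,   1.        ]]), 'T_tool_cam': array([[ 5.84947136e-04, -9.62091094e-01, -2.72727675e-01,
         6.98302793e-02],
       [ 9.99999534e-01,  7.72351950e-04, -5.79794732e-04,
        -8.11406482e-04],
       [ 7.68457099e-04, -2.72727209e-01,  9.62091097e-01,
        -1.41587689e-01],
       [ 0.00000000e+00,  0.00000000e+00,  0.00000000e+00,
         1.00000000e+00]])}
```

View pics/scene0.png

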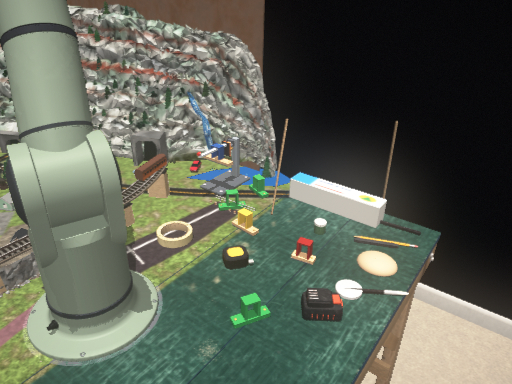

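View pics/top0.png

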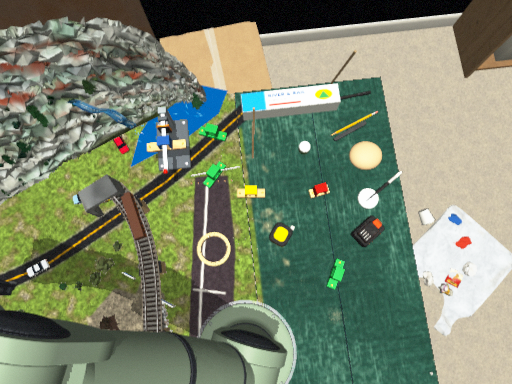

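The scene view shows the stand near (228,165), the yellow block at (245,222), the red block at (304,250), green look-alikes and the dowel near (278,170). In the top view the stand is at (170,145), yellow at (251,191), red at (319,190), dowel at (253,130), pot at (305,147) and tape at (282,234).

```bash
cat > h.py <<'E'
import numpy as np, cv2
from workcell import arm, grab_frame, camera_params
from scipy.spatial.transform import Rotation as R
def cam(n,s=None):
    p=camera_params(n); K=p["K"]
    if n=="wrist":
        s=s or arm.observe(); q=s["eef_rot"]; Rt=R.from_quat([q[1],q[2],q[3],q[0]]).as_matrix()
        T=np.eye(4);T[:3,:3]=Rt;T[:3,3]=s["eef_pos"]; M=np.linalg.inv(T@p["T_tool_cam"]); return K,M[:3,:3],M[:3,3]
    return K,cv2.Rodrigues(p["rvec"])[0],p["tvec"]
def at_z(c,uv,z):
    K,Rm,t=c; d=Rm.T@np.linalg.inv(K)@np.array([*uv,1.]); o=-Rm.T@t; return o+d*(z-o[2])/d[2]
def proj(c,X):
    K,Rm,t=c; x=K@(Rm@np.asarray(X,float)+t); return x[:2]/x[2]
def tri(obs):
    A=[];b=[]
    for c,uv in obs:
        K,Rm,t=c; d=Rm.T@np.linalg.inv(K)@np.array([*uv,1.]); d/=np.linalg.norm(d); o=-Rm.T@t
        P=np.eye(3)-np.outer(d,d); A.append(P); b.append(P@o)
    return np.linalg.lstsq(np.vstack(A),np.hstack(b),rcond=None)[0]
E
python3 - <<'E'
from h import *
t=cam("top")
for n,uv,z in [("yel",(251,191),.03),("red",(319,190),.03),("pot",(305,147),.03),("tape",(282,234),.03),("post",(168,140),.15),("tip",(165,171),.15),("dowelfoot",(253,155),0),("dowelltop",(253,110),.3)]: print(n,at_z(t,uv,z).round(3))
a=cv2.imread("pics/top0.png")[80:210,110:340]; b=cv2.imread("pics/scene0.png")[120:270,180:330]
cv2.imwrite("pics/crop1.png",np.vstack([cv2.resize(a,(480,271),interpolation=3)]) )
A=cv2.resize(cv2.imread("pics/top0.png")[95:205,125:265],(400,314),interpolation=3)
B=cv2.resize(cv2.imread("pics/scene0.png")[125:240,185:290],(400,438),interpolation=3)
c=np.zeros((438,800,3),np.uint8);c[:314,:400]=A;c[:,400:]=B;cv2.imwrite("pics/crop2.png",c)
E
```

```text
yel [ 0.46 -0.07  0.03]
red [ 0.439 -0.273  0.03 ]
pot [ 0.578 -0.25   0.03 ]
tape [ 0.321 -0.146  0.03 ]
post [0.606 0.145 0.15 ]
tip [0.518 0.16  0.15 ]
dowelfoot [ 0.58  -0.089  0.   ]
dowelltop [ 0.605 -0.096  0.3  ]
```

View pics/crop2.png

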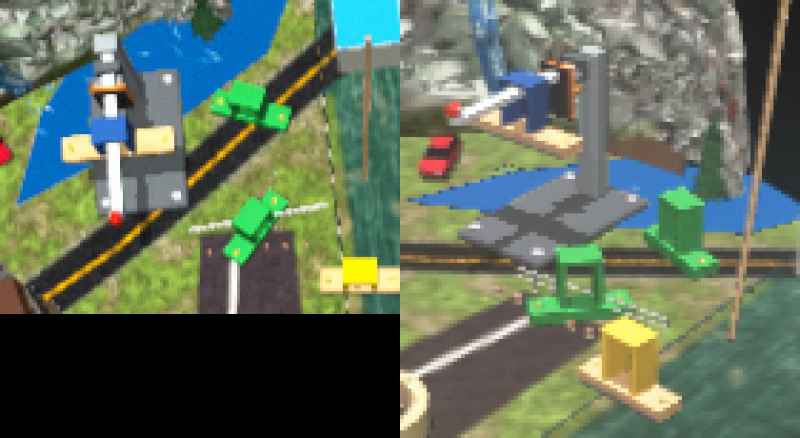

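The crop shows the post top at top-view (162,110), the red bar tip at (166,171), and blue hanging midway with the orange pad behind it. The yellow plate lies along (238,192)–(264,193), and the dowel runs from about (253,158) up to (253,107).

```bash
cat >> h.py <<'E'
def go(pos,ydir,s=None):
    """shift (tool axes) and rotvec to TCP pos, pointing down, tool y along +-ydir (xy)"""
    s=s or arm.observe(); q=s["eef_rot"]; Rt=R.from_quat([q[1],q[2],q[3],q[0]]).as_matrix()
    y=np.array([ydir[0],ydir[1],0.]);y/=np.linalg.norm(y)
    if y@Rt[:,1]<0:y=-y
    z=np.array([0,0,-1.]);T=np.column_stack([np.cross(y,z),y,z])
    return (Rt.T@(np.array(pos)-s["eef_pos"])).round(4),R.from_matrix(Rt.T@T).as_rotvec().round(4)
E
python3 - <<'E'
from h import *
t=cam("top");s=cam("scene")
def T(x,y):return(125+x*.35,95+y*.35)
def S(x,y):return(185+(x-400)*.2625,125+y*.2626)
tip=tri([(t,T(116,217)),(s,S(453,111))]);post=tri([(t,T(105,42)),(s,S(592,50))])
print("tip",tip,"post",post,"tip@.156",at_z(t,T(116,217),.156),"post@.156",at_z(t,T(105,42),.156))
for n,p,z in [("yel L",(322,278),.01),("yel R",(398,280),.01),("yel top",(360,272),.058),("dowf",(365,180),0),("dowt",(368,37),.3),("blue top",(112,132),.156),("pad",(110,92),.16)]: print(n,at_z(t,T(*p),z).round(3))
print(tri([(t,T(360,272)),(s,S(632,330))]),tri([(t,T(365,180)),(s,S(732,338))]))
y=at_z(t,T(360,272),.058)
print(arm.observe()["time_s"])
E
```

```text
tip [0.51591899 0.15715851 0.15560336] post [0.6959633 0.1552878 0.1542377] tip@.156 [0.51619641 0.15671834 0.156     ] post@.156 [0.6952244  0.15492107 0.156     ]
yel L [ 0.465 -0.029  0.01 ]
yel R [ 0.453 -0.109  0.01 ]
yel top [ 0.456 -0.07   0.058]
dowf [ 0.57  -0.087  0.   ]
dowt [ 0.611 -0.098  0.3  ]
blue top [0.602 0.155 0.156]
pad [0.641 0.153 0.16 ]
[ 0.45683882 -0.07065802  0.06004457] [ 0.56952373 -0.08773428  0.00421851]
0.1
```

```bash
python3 - <<'E'
from h import *
print(go((.45,-.07,.2),(.15,.99)))
E
```

```text
(array([-0.436 , -0.4934,  0.0313]), array([-1.000e-03, -1.000e-04, -2.965e-01]))
```

```bash
python3 -m crank '[[[-0.027,-0.031,0,0,0,0],[-0.054,-0.062,0,0,0,0],[-0.081,-0.093,0,0,0,0],[-0.108,-0.124,0,0,0,0],[-0.135,-0.155,0,0,0,0],[-0.162,-0.186,0,0,0,0],[-0.189,-0.217,0,0,0,0],[-0.218,-0.247,0,0,0,0]]]' 0.9
python3 -m crank '[[[-0.027,-0.031,0,0,0,0],[-0.054,-0.062,0,0,0,0],[-0.081,-0.093,0.01,0,0,-0.1],[-0.108,-0.124,0.02,0,0,-0.2],[-0.135,-0.155,0.03,0,0,-0.29],[-0.162,-0.186,0.03,0,0,-0.296],[-0.189,-0.217,0.031,0,0,-0.296],[-0.218,-0.247,0.031,0,0,-0.296]]]'
python3 - <<'E'
from h import *
s=arm.observe();print(s["eef_pos"],s["eef_rot"],s["qd"].round(2))
im=grab_frame("wrist");cv2.imwrite("pics/w1.png",im[:,:,::-1])
print(go((.4565,-.07,.06),(.15,.99)))
E
```

```text
time_s: 0.77
eef_pos: [0.3596, 0.2447, 0.2312]
eef_rot: [-0.0, 0.221, 0.975, -0.0]
ft_force: [1.5, 0.7, -0.4]
gripper_width: 0.0766
gripper_force: 0.0
time_s: 1.43
eef_pos: [0.443, -0.0517, 0.2003]
eef_rot: [-0.0, 0.075, 0.997, -0.0]
ft_force: [1.4, 0.6, 0.1]
gripper_width: 0.0769
gripper_force: 0.0
[ 0.4429986  -0.05167412  0.20032911] [-2.99451449e-04  7.50215800e-02  9.97181865e-01 -3.20065286e-05] [ 0.95  0.32  0.22 -0.43 -0.16  0.12  1.25]
(array([-0.0131, -0.0085,  0.1407]), array([-0.0025,  0.0014, -0.0069]))
```

View pics/w1.png

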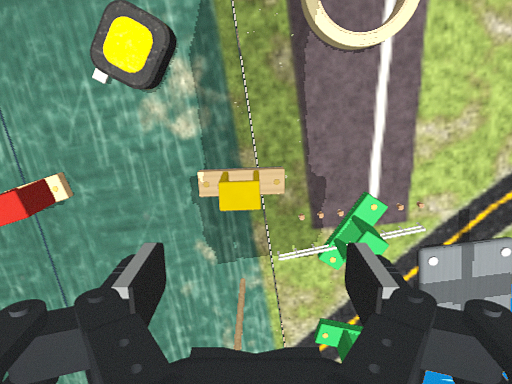

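The wrist view shows yellow at about (239,193) with its plate level at (197–285,181), red at far left (35,200), and the dowel at (240,310). The arm was still lagging, so I settle it and measure by colour.

```bash
cat >> h.py <<'E'
def blob(im,lo,hi,near,r=60):
    h=cv2.cvtColor(im,cv2.COLOR_RGB2HSV); m=cv2.inRange(h,np.array(lo),np.array(hi)); k=np.zeros_like(m)
    cv2.circle(k,tuple(int(v) for v in near),r,255,-1); m&=k; n,l,st,ce=cv2.connectedComponentsWithStats(m)
    if n<2: return None
    i=1+st[1:,4].argmax(); return st[i],ce[i],(l==i).astype(np.uint8)
E
python3 -m crank '[[[0,0,0,0,0,0],[0,0,0,0,0,0],[0,0,0,0,0,0]]]'
python3 - <<'E'
from h import *
s=arm.observe();c=cam("wrist",s);im=grab_frame("wrist");cv2.imwrite("pics/w2.png",im[:,:,::-1])
print(s["eef_pos"],s["qd"].round(2), proj(c,(.4565,-.07,.058)))
u=proj(c,(.4565,-.07,.058))
st,ce,m=blob(im,(22,150,170),(35,255,255),u); print(st,ce,cv2.minAreaRect(cv2.findContours(m,0,1)[0][0]))
h=cv2.cvtColor(im,cv2.COLOR_RGB2HSV)
st2,ce2,m2=blob(im,(10,50,140),(21,180,255),u); print(st2,ce2,cv2.minAreaRect(max(cv2.findContours(m2,0,1)[0],key=len)))
x,y,w,hh=st[:4]
print(h[y:y+hh:4,x+w//2].tolist())
E
```

```text
time_s: 1.73
eef_pos: [0.4431, -0.0487, 0.2005]
eef_rot: [-0.0, 0.075, 0.997, 0.0]
ft_force: [-1.4, 0.1, -0.0]
gripper_width: 0.0769
gripper_force: 0.0
[ 0.44306638 -0.04874211  0.20051236] [-0.02 -0.   -0.    0.   -0.   -0.    0.  ] [233.75347868 197.43901796]
[ 215  181   42   30 1178] [235.62308998 195.65365025] ((235.58421325683594, 195.68905639648438), (28.555810928344727, 41.31560516357422), 87.79740142822266)
[ 194  167   88   30 1450] [240.41172414 179.87655172] ((237.69522094726562, 181.7705535888672), (26.537357330322266, 86.75531768798828), 87.87889862060547)
[[22, 169, 161], [26, 255, 241], [26, 255, 242], [26, 255, 240], [26, 255, 238], [26, 255, 238], [26, 255, 238], [26, 255, 252]]
```

```bash
python3 - <<'E'
from h import *
c=cam("wrist");p=at_z(c,(235.6,195.7),.058);a=np.radians(-2.2);d=np.array([np.cos(a),np.sin(a)])
q=at_z(c,np.array([235.6,195.7])+40*d,.058)-p; print(p,q/np.linalg.norm(q)); print(go((p[0],p[1],.025),q[:2]))
E
```

```text
[ 0.45532949 -0.06791871  0.058     ] [0.10809701 0.99414035 0.        ]
(array([-0.015 , -0.0174,  0.1756]), array([ 0.0003, -0.0003, -0.0407]))
```

```bash
python3 -m crank '[[[-0.008,-0.009,0.02,0,0,-0.02],[-0.015,-0.0175,0.05,0,0,-0.04],[-0.015,-0.0175,0.085,0,0,-0.04],[-0.015,-0.0175,0.12,0,0,-0.04],[-0.015,-0.0175,0.15,0,0,-0.04],[-0.015,-0.0175,0.17,0,0,-0.04],[-0.015,-0.0175,0.178,0,0,-0.04],[-0.015,-0.0175,0.178,0,0,-0.04]]]'
python3 -m crank '[[[0,0,0,0,0,0],[0,0,0,0,0,0],[0,0,0,0,0,0],[0,0,0,0,0,0],[0,0,0,0,0,0],[0,0,0,0,0,0]]]' 0 60
python3 -m crank '[[[0,0,-0.01,0,0,0],[0,0,-0.04,0,0,0],[0,0,-0.08,0,0,0],[0,0,-0.12,0,0,0],[0,0,-0.15,0,0,0],[0,0,-0.165,0,0,0],[0,0,-0.165,0,0,0],[0,0,-0.165,0,0,0]]]'
python3 - <<'E'
from h import *
s=arm.observe();print(s["eef_pos"],s["eef_rot"],s["gripper_force"])
print(go((.44,.157,.19),(0,1)))
E
```

```text
time_s: 2.45
eef_pos: [0.4547, -0.0682, 0.0215]
eef_rot: [-0.001, 0.055, 0.999, 0.0]
ft_force: [0.2, 0.1, 0.0]
gripper_width: 0.0767
gripper_force: 0.0
time_s: 2.95
eef_pos: [0.4563, -0.0691, 0.024]
eef_rot: [0.001, 0.055, 0.998, 0.0]
ft_force: [-2.9, 1.0, 15.9]
gripper_width: 0.0353
gripper_force: 58.9
time_s: 3.62
eef_pos: [0.4558, -0.0691, 0.1888]
eef_rot: [0.001, 0.055, 0.998, 0.0]
ft_force: [-0.6, -0.0, -1.5]
gripper_width: 0.0354
gripper_force: 60.3
[ 0.45580481 -0.0690679   0.18881866] [1.25619574e-03 5.53554020e-02 9.98465900e-01 2.19253196e-04] 60.25526940822601
(array([ 0.0407,  0.2229, -0.0012]), array([ 0.0004,  0.0025, -0.1108]))
```

```bash
python3 -m crank '[[[0.01,0.03,0,0,0,-0.03],[0.02,0.065,0,0,0,-0.08],[0.03,0.1,0,0,0,-0.11],[0.04,0.135,0,0,0,-0.11],[0.04,0.17,0,0,0,-0.11],[0.041,0.2,0,0,0,-0.11],[0.041,0.223,0,0,0,-0.11],[0.041,0.223,0,0,0,-0.11]]]'
python3 -m crank '[[[0,0,0,0,0,0],[0,0,0,0,0,0],[0,0,0,0,0,0]]]'
python3 - <<'E'
from h import *
s=arm.observe();c=cam("wrist",s);im=grab_frame("wrist");sc=grab_frame("scene")
print(s["eef_pos"],s["eef_rot"],s["ft_force"].round(1))
for n,X in [("tip",(.514,.157,.156)),("root",(.686,.155,.15))]: print(n,proj(c,X).round(0))
o=np.zeros((384,800,3),np.uint8);o[:,:512]=im
o[:,512:]=cv2.resize(sc[110:206,170:242],(288,384),interpolation=3);cv2.imwrite("pics/w3.png",o[:,:,::-1])
E
```

```text
time_s: 4.28
eef_pos: [0.4388, 0.1614, 0.1866]
eef_rot: [-0.001, -0.002, 1.0, 0.0]
ft_force: [-0.6, 0.7, -2.1]
gripper_width: 0.0351
gripper_force: 60.4
time_s: 4.53
eef_pos: [0.4392, 0.1558, 0.1872]
eef_rot: [-0.0, 0.001, 1.0, -0.0]
ft_force: [0.5, -0.4, -1.5]
gripper_width: 0.0353
gripper_force: 60.4
[0.43916935 0.1557844  0.1872077 ] [-4.53114464e-04  1.11700940e-03  9.99999208e-01 -3.61293804e-04] [ 0.5 -0.4 -1.5]
tip [258. 345.]
root [255. 532.]
```

View pics/w3.png

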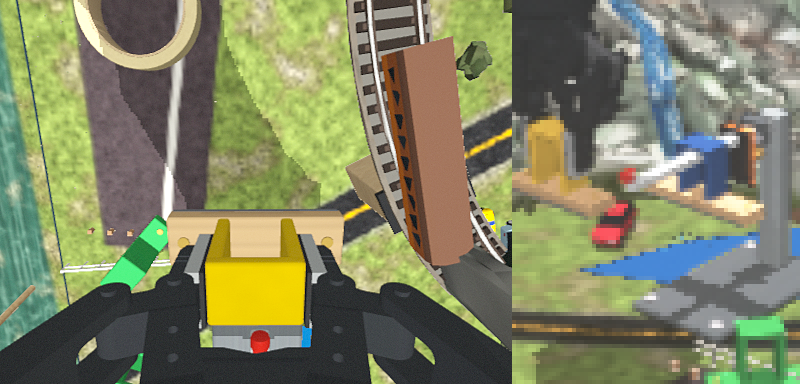

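The wrist view shows the held yellow handle centred at x≈256 px and the red cap at (260,343), about 1–2 mm left of it. The bar is aligned, so I lower and thread it.

```bash
python3 -m crank '[[[0,0.001,0.015,0,0,0],[0,0.001,0.03,0,0,0],[0,0.001,0.047,0,0,0],[-0.02,0.001,0.047,0,0,0],[-0.04,0.001,0.047,0,0,0],[-0.04,0.001,0.047,0,0,0],[-0.04,0.001,0.047,0,0,0]]]'
python3 - <<'E'
from h import *
s=arm.observe();c=cam("wrist",s);im=grab_frame("wrist");sc=grab_frame("scene")
print(s["eef_pos"],s["ft_force"].round(1),proj(c,(.514,.157,.156)).round(0))
o=np.zeros((384,800,3),np.uint8);o[:,:512]=im
o[:,512:]=cv2.resize(sc[110:206,170:242],(288,384),interpolation=3);cv2.imwrite("pics/w4.png",o[:,:,::-1])
E
```

```text
time_s: 5.22
eef_pos: [0.48, 0.1571, 0.1404]
eef_rot: [-0.0, 0.001, 1.0, -0.0]
ft_force: [-0.8, 0.3, -0.9]
gripper_width: 0.0352
gripper_force: 60.4
[0.47997795 0.15711288 0.1403651 ] [-0.8  0.3 -0.9] [256. 342.]
```

View pics/w4.png

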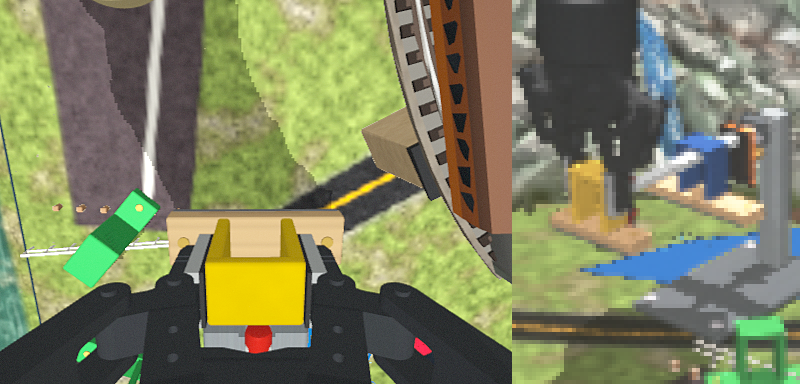

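The cap is at (257,340), centred in the handle (256), so I go on over the tip.

```bash
python3 -m crank '[[[-0.01,0,0,0,0,0],[-0.025,0,0,0,0,0],[-0.04,0,0,0,0,0],[-0.055,0,0,0,0,0],[-0.068,0,0,0,0,0],[-0.068,0,0,0,0,0]]]'
python3 -m crank '[[[0,0,0.006,0,0,0],[0,0,0.012,0,0,0],[0,0,0.0155,0,0,0],[0,0,0.0155,0,0,0],[0,0,0.0155,0,0,0]]]'
```

```text
time_s: 5.82
eef_pos: [0.5497, 0.1577, 0.1408]
eef_rot: [0.001, 0.001, 1.0, 0.0]
ft_force: [-1.1, 0.6, -0.5]
gripper_width: 0.0351
gripper_force: 60.4
time_s: 6.23
eef_pos: [0.547, 0.1579, 0.1249]
eef_rot: [-0.0, 0.0, 1.0, -0.0]
ft_force: [0.4, -0.2, 0.0]
gripper_width: 0.0355
gripper_force: 60.4
```

```bash
python3 -m crank '[[[-0.01,0,0,0,0,0],[-0.02,0,0,0,0,0],[-0.028,0,0,0,0,0],[-0.034,0,0,0,0,0],[-0.038,0,0,0,0,0],[-0.04,0,0,0,0,0],[-0.04,0,0,0,0,0],[-0.04,0,0,0,0,0]]]'
python3 -m crank '[[[-0.001,0,0,0,0,0],[-0.002,0,0,0,0,0],[-0.002,0,0,0,0,0],[-0.002,0,0,0,0,0]]]'
```

```text
time_s: 6.9
eef_pos: [0.5873, 0.1579, 0.1251]
eef_rot: [-0.0, 0.0, 1.0, -0.0]
ft_force: [-0.3, 0.4, -0.7]
gripper_width: 0.0351
gripper_force: 60.4
time_s: 7.23
eef_pos: [0.5895, 0.1579, 0.1252]
eef_rot: [0.0, 0.0, 1.0, -0.0]
ft_force: [-0.3, -0.4, -1.2]
gripper_width: 0.0355
gripper_force: 60.4
```

```bash
for i in 1 2 3; do python3 -m crank '[[[-0.0007,0,0,0,0,0],[-0.0014,0,0,0,0,0],[-0.0014,0,0,0,0,0],[-0.0014,0,0,0,0,0]]]' | egrep 'pos|ft'; done
```

```text
eef_pos: [0.5909, 0.1578, 0.1251]
ft_force: [-0.2, 0.3, -1.1]
eef_pos: [0.5924, 0.1578, 0.1251]
ft_force: [0.2, -0.3, -1.8]
eef_pos: [0.5938, 0.1578, 0.1251]
ft_force: [-0.6, 0.6, -1.3]
```

```bash
for i in 1 2 3; do python3 -m crank '[[[-0.0007,0,0,0,0,0],[-0.0014,0,0,0,0,0],[-0.0014,0,0,0,0,0],[-0.0014,0,0,0,0,0]]]' | egrep 'pos|ft'; done
```

```text
eef_pos: [0.5952, 0.1579, 0.1251]
ft_force: [0.1, -0.4, -1.0]
eef_pos: [0.5966, 0.1578, 0.1251]
ft_force: [0.7, -0.7, -1.3]
eef_pos: [0.598, 0.1578, 0.1251]
ft_force: [0.0, 0.1, -1.6]
```

```bash
for i in 1 2 3; do python3 -m crank '[[[-0.0007,0,0,0,0,0],[-0.0014,0,0,0,0,0],[-0.0014,0,0,0,0,0],[-0.0014,0,0,0,0,0]]]' | egrep 'pos|ft'; done
```

```text
eef_pos: [0.5994, 0.1579, 0.1251]
ft_force: [-0.2, 0.0, -1.6]
eef_pos: [0.6008, 0.1578, 0.1251]
ft_force: [0.0, 0.1, -1.1]
eef_pos: [0.6018, 0.1578, 0.125]
ft_force: [-3.5, -0.2, 0.4]
```

```bash
python3 -m crank '[[[-0.0005,0,0,0,0,0],[-0.001,0,0,0,0,0],[-0.001,0,0,0,0,0],[-0.001,0,0,0,0,0]]]' | egrep 'pos|ft'
```

```text
eef_pos: [0.6026, 0.1578, 0.125]
ft_force: [-7.2, -0.2, 3.2]
```

```bash
python3 -m crank '[[[-0.0006,0,0,0,0,0],[-0.0006,0,0,0,0,0],[-0.0006,0,0,0,0,0],[-0.0006,0,0,0,0,0],[-0.0006,0,0,0,0,0],[-0.0006,0,0,0,0,0],[-0.0006,0,0,0,0,0],[-0.0006,0,0,0,0,0]]]' | egrep 'time|pos|ft'
```

```text
time_s: 11.23
eef_pos: [0.603, 0.1578, 0.125]
ft_force: [-7.2, -0.2, 1.9]
```

```bash
python3 -m crank '[[[-0.0006,0,0,0,0,0],[-0.0006,0,0,0,0,0],[-0.0006,0,0,0,0,0],[-0.0006,0,0,0,0,0],[-0.0006,0,0,0,0,0],[-0.0006,0,0,0,0,0],[-0.0006,0,0,0,0,0],[-0.0006,0,0,0,0,0]]]' | egrep 'time|pos|ft'; python3 - <<'E'
from h import *
sc=grab_frame("scene");t=grab_frame("top")
o=np.hstack([cv2.resize(sc[110:206,170:262],(400,417),interpolation=3),cv2.resize(t[90:190,120:220],(400,417),interpolation=3)]);cv2.imwrite("pics/s5.png",o[:,:,::-1])
f=[]
for _ in range(4): grab_frame("scene"); s=arm.observe(); f.append(s["ft_force"].round(1)); 
print(f,s["eef_rot"])
E
```

```text
time_s: 11.9
eef_pos: [0.6034, 0.1578, 0.125]
ft_force: [-8.8, -0.8, 3.7]
[array([-9.6,  0. ,  3.4]), array([-9.2, -1. ,  3.2]), array([-9. , -0.5,  3.9]), array([-8.9,  0.2,  3.5])] [-9.69673502e-04  3.75017817e-04  9.99999446e-01 -1.64165986e-04]
```

View pics/s5.png

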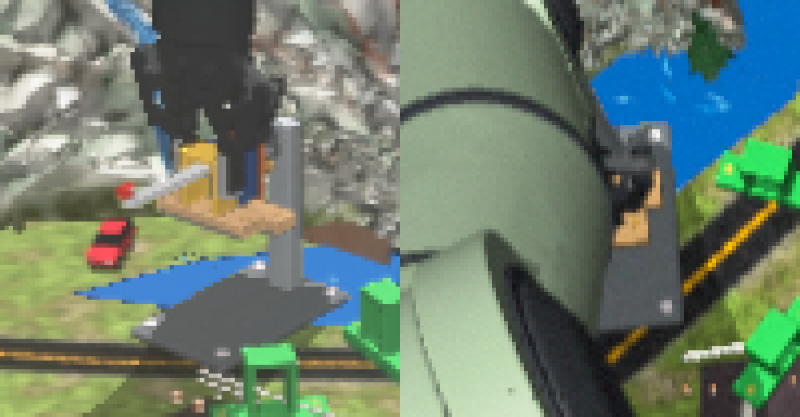

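The side view shows yellow threaded on the bar, pressed against blue on the pad, with plates level. The wrist reads about 9 N, held for over 0.8 s. I ease off, lower and release.

```bash
python3 -m crank '[[[0.0008,0,0,0,0,0],[0.0016,0,0,0,0,0],[0.0024,0,0.0005,0,0,0],[0.0028,0,0.001,0,0,0],[0.003,0,0.002,0,0,0],[0.003,0,0.002,0,0,0]]]' | egrep 'pos|ft'
python3 -m crank '[[[0,0,0,0,0,0],[0,0,0,0,0,0],[0,0,0,0,0,0],[0,0,0,0,0,0],[0,0,0,0,0,0]]]' 0.68 | egrep 'time|pos|ft|width'
python3 -m crank '[[[0,0,-0.005,0,0,0],[0,0,-0.015,0,0,0],[0,0,-0.03,0,0,0],[0,0,-0.05,0,0,0],[0,0,-0.07,0,0,0],[0,0,-0.09,0,0,0],[0,0,-0.1,0,0,0]]]' | egrep 'pos|ft'
python3 - <<'E'
from h import *
s=arm.observe();print(go((.44,-.2,.22),(0,1)))
t=cam("top");im=cv2.imread("pics/top0.png")[:,:,::-1].copy()
st,ce,m=blob(im,(0,150,120),(8,255,255),(319,190),20);print(st,ce,cv2.minAreaRect(max(cv2.findContours(m,0,1)[0],key=len)),at_z(t,ce,.058))
E
```

```text
eef_pos: [0.6014, 0.1578, 0.123]
ft_force: [-0.0, 0.8, -1.0]
time_s: 13.12
eef_pos: [0.6013, 0.1579, 0.1232]
ft_force: [-0.1, -0.2, -0.3]
gripper_width: 0.0582
eef_pos: [0.6021, 0.158, 0.2265]
ft_force: [-0.7, -0.4, 0.6]
(array([ 0.1617, -0.3582,  0.0056]), array([ 0.0011,  0.0031, -0.001 ]))
[314 182  14  12 112] [320.91964286 187.61607143] ((320.8500061035156, 188.05001831054688), (9.486831665039062, 12.332881927490234), 71.56504821777344) [ 0.44041158 -0.27467999  0.058     ]
```

```bash
python3 -m crank '[[[0.03,0,0,0,0,0],[0.07,0,0,0,0,0],[0.11,-0.01,0,0,0,0],[0.14,-0.03,0,0,0,0],[0.16,-0.06,0,0,0,0],[0.162,-0.1,0,0,0,0],[0.162,-0.14,0,0,0,0],[0.162,-0.18,0,0,0,0]]]' 0.9 | egrep 'time|pos'
python3 -m crank '[[[0,-0.04,0,0,0,-0.05],[0,-0.08,0,0,0,-0.15],[0,-0.12,0,0,0,-0.25],[0,-0.16,0,0,0,-0.31],[0,-0.2,0.01,0,0,-0.31],[0,-0.23,0.02,0,0,-0.31],[0,-0.235,0.02,0,0,-0.31],[0,-0.235,0.02,0,0,-0.31]]]' | egrep 'time|pos'
python3 -m crank '[[[0,0,0,0,0,0],[0,0,0,0,0,0],[0,0,0,0,0,0]]]' | egrep 'time|pos'
python3 - <<'E'
from h import *
s=arm.observe();c=cam("wrist",s);im=grab_frame("wrist");cv2.imwrite("pics/w6.png",im[:,:,::-1])
u=proj(c,(.44,-.275,.058));st,ce,m=blob(im,(0,180,150),(8,255,255),u,70);(r0,wh,a)=cv2.minAreaRect(max(cv2.findContours(m,0,1)[0],key=len));print(u,st,ce,r0,wh,a)
a=np.radians(a if wh[0]>wh[1] else a-90);d=np.array([np.cos(a),np.sin(a)])
p=at_z(c,r0,.058);q=at_z(c,np.array(r0)+40*d,.058)-p;print(p,q/np.linalg.norm(q),go((p[0],p[1],.025),q[:2]))
h=cv2.cvtColor(im,cv2.COLOR_RGB2HSV);print(h[st[1]-6:st[1]+st[3]+4:4,int(ce[0])].tolist())
E
```

```text
time_s: 14.37
eef_pos: [0.4386, -0.0234, 0.2238]
time_s: 15.03
eef_pos: [0.438, -0.2592, 0.2027]
time_s: 15.28
eef_pos: [0.4394, -0.2557, 0.2036]
[233.56909196 172.11549111] [214 153  42  33 984] [233.50609756 168.58333333] (234.36000061035156, 168.98001098632812) (39.73939895629883, 27.577163696289062) 8.130102157592773
[ 0.43717338 -0.27515328  0.058     ] [-0.16574714  0.98616828  0.        ] (array([ 0.0081, -0.0177,  0.1785]), array([-0.    ,  0.0007,  0.1445]))
[[19, 102, 198], [19, 100, 205], [1, 212, 149], [3, 221, 150], [2, 212, 153], [2, 223, 152], [1, 217, 155], [2, 211, 152], [1, 211, 151], [1, 193, 107], [79, 119, 60]]
```

View pics/w6.png

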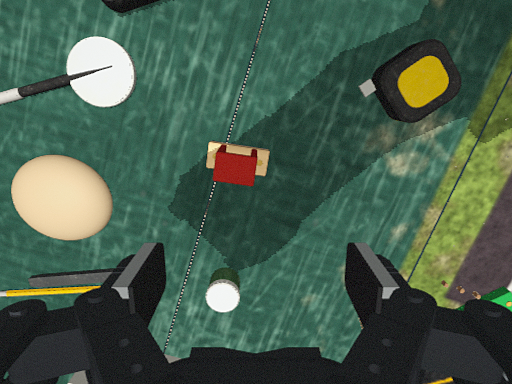

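The wrist view shows red at (235,167) in shadow, turned a little. The pot at (222,290) and the tape at (418,80) are clear of the fingers. I re-threshold for the shadow.

```bash
python3 - <<'E'
from h import *
s=arm.observe();c=cam("wrist",s);im=cv2.imread("pics/w6.png")[:,:,::-1].copy()
for v in (125,135,142):
    st,ce,m=blob(im,(0,180,v),(8,255,255),(235,168),70);(r0,wh,a)=cv2.minAreaRect(max(cv2.findContours(m,0,1)[0],key=len))
    a0=a;a=np.radians(a if wh[0]>wh[1] else a-90);d=np.array([np.cos(a),np.sin(a)])
    p=at_z(c,r0,.058);q=at_z(c,np.array(r0)+40*d,.058)-p;print(v,r0,wh,a0,p,q/np.linalg.norm(q),go((p[0],p[1],.026),q[:2]))
E
```

```text
125 (234.4399871826172, 168.4199981689453) (40.87077331542969, 28.708538055419922) 8.13010311126709 [ 0.43667548 -0.27534634  0.058     ] [-0.16575406  0.98616712  0.        ] (array([ 0.0087, -0.0177,  0.1775]), array([-0.    ,  0.0007,  0.1445]))
135 (234.280029296875, 168.5399932861328) (40.58792495727539, 28.425689697265625) 8.13010311126709 [ 0.43681719 -0.27544572  0.058     ] [-0.16573777  0.98616986  0.        ] (array([ 0.0086, -0.0179,  0.1775]), array([-0.    ,  0.0007,  0.1445]))
142 (234.34002685546875, 168.62001037597656) (40.44650650024414, 28.284271240234375) 8.130102157592773 [ 0.43686814 -0.27537678  0.058     ] [-0.16572964  0.98617123  0.        ] (array([ 0.0085, -0.0178,  0.1775]), array([-0.    ,  0.0007,  0.1445]))
```

```bash
python3 -m crank '[[[0.004,-0.009,0.02,0,0,0.07],[0.0085,-0.018,0.05,0,0,0.1445],[0.0085,-0.018,0.085,0,0,0.1445],[0.0085,-0.018,0.12,0,0,0.1445],[0.0085,-0.018,0.15,0,0,0.1445],[0.0085,-0.018,0.17,0,0,0.1445],[0.0085,-0.018,0.1775,0,0,0.1445],[0.0085,-0.018,0.1775,0,0,0.1445]]]' | egrep 'pos|ft'
python3 -m crank '[[[0,0,0,0,0,0],[0,0,0,0,0,0],[0,0,0,0,0,0],[0,0,0,0,0,0],[0,0,0,0,0,0],[0,0,0,0,0,0]]]' 0 60
python3 -m crank '[[[0,0,-0.01,0,0,0],[0,0,-0.04,0,0,0],[0,0,-0.08,0,0,0],[0,0,-0.12,0,0,0],[0,0,-0.15,0,0,0],[0,0,-0.165,0,0,0],[0,0,-0.165,0,0,0],[0,0,-0.165,0,0,0]]]'
python3 - <<'E'
from h import *
print(go((.43,.1575,.19),(0,1)))
E
```

```text
eef_pos: [0.4359, -0.2759, 0.0246]
ft_force: [0.5, 0.1, 0.7]
time_s: 16.5
eef_pos: [0.4371, -0.277, 0.0271]
eef_rot: [0.001, -0.082, 0.997, -0.0]
ft_force: [-1.5, 1.5, 14.8]
gripper_width: 0.0351
gripper_force: 59.4
time_s: 17.17
eef_pos: [0.4366, -0.2767, 0.192]
eef_rot: [0.001, -0.082, 0.997, -0.0]
ft_force: [-1.1, 0.3, -0.5]
gripper_width: 0.0349
gripper_force: 60.2
(array([-0.0647,  0.4295,  0.0017]), array([-0.0009,  0.0023,  0.1648]))
```

```bash
python3 -m crank '[[[-0.004,0.025,0,0,0,0],[-0.009,0.06,0,0,0,0],[-0.0145,0.098,0,0,0,0],[-0.0205,0.137,0,0,0,0],[-0.0265,0.176,0,0,0,0],[-0.0325,0.215,0,0,0,0],[-0.0385,0.254,0,0,0,0],[-0.044,0.29,0,0,0,0]]]' | egrep 'pos|ft'
python3 -m crank '[[[-0.004,0.03,0,0,0,0.05],[-0.01,0.06,0,0,0,0.11],[-0.015,0.09,0,0,0,0.165],[-0.018,0.12,0,0,0,0.165],[-0.021,0.1395,0,0,0,0.165],[-0.021,0.1395,0,0,0,0.165],[-0.021,0.1395,0,0,0,0.165],[-0.021,0.1395,0,0,0,0.165]]]' | egrep 'pos|ft|rot'
python3 - <<'E'
from h import *
s=arm.observe();c=cam("wrist",s);im=grab_frame("wrist");cv2.imwrite("pics/w7.png",im[:,:,::-1])
print(s["eef_pos"],go((.43,.1575,.147),(0,1)),proj(c,(.514,.158,.156)))
h=cv2.cvtColor(im,cv2.COLOR_RGB2HSV);m=cv2.inRange(h,np.array((0,180,100)),np.array((8,255,255)))
n,l,st,ce=cv2.connectedComponentsWithStats(m)
for i in range(1,n):
    if st[i,4]>40: print(st[i],ce[i])
E
```

```text
eef_pos: [0.4311, 0.0186, 0.19]
ft_force: [1.5, 0.2, -0.1]
eef_pos: [0.4296, 0.1567, 0.1901]
eef_rot: [-0.001, 0.0, 1.0, -0.0]
ft_force: [-0.8, -0.4, -0.8]
[0.42960268 0.15666507 0.19009214] (array([-0.0002,  0.0011,  0.0433]), array([-0.0008, -0.0008, -0.0015])) [258.09934451 354.99781169]
[ 206  219   98  103 7235] [255.00234969 281.70697996]
[249 341  19  12 184] [257.66847826 346.8423913 ]
```

View pics/w7.png

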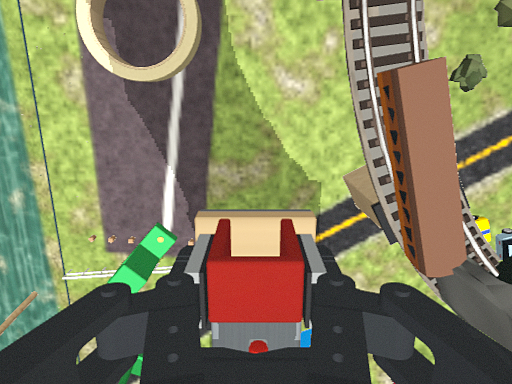

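Red is held square, with its handle centred at 255 px and the cap at (258,347), so a 1 mm shift in y and I thread it.

```bash
python3 -m crank '[[[0,0.001,0.015,0,0,0],[0,0.001,0.03,0,0,0],[0,0.001,0.047,0,0,0],[-0.02,0.001,0.047,0,0,0],[-0.04,0.001,0.047,0,0,0],[-0.04,0.001,0.047,0,0,0],[-0.04,0.001,0.047,0,0,0]]]' | egrep 'pos|ft'
python3 -m crank '[[[-0.01,0,0,0,0,0],[-0.025,0,0,0,0,0],[-0.04,0,0,0,0,0],[-0.055,0,0,0,0,0],[-0.07,0,0,0,0,0],[-0.078,0,0,0,0,0],[-0.078,0,0,0,0,0]]]' | egrep 'pos|ft'
python3 -m crank '[[[0,0,0.006,0,0,0],[0,0,0.012,0,0,0],[0,0,0.0155,0,0,0],[0,0,0.0155,0,0,0],[0,0,0.0155,0,0,0]]]' | egrep 'time|pos|ft'
python3 -m crank '[[[-0.007,0,0,0,0,0],[-0.014,0,0,0,0,0],[-0.018,0,0,0,0,0],[-0.02,0,0,0,0,0],[-0.02,0,0,0,0,0],[-0.02,0,0,0,0,0]]]' | egrep 'time|pos|ft'
```

```text
eef_pos: [0.4705, 0.1572, 0.1433]
ft_force: [-0.1, -0.1, -0.3]
eef_pos: [0.5492, 0.158, 0.1435]
ft_force: [-0.8, -0.2, -0.7]
time_s: 20.13
eef_pos: [0.5476, 0.1585, 0.1279]
ft_force: [-0.3, -0.4, -1.1]
time_s: 20.63
eef_pos: [0.568, 0.1585, 0.1281]
ft_force: [-0.2, 0.3, -1.1]
```

```bash
for i in 1 2 3 4; do python3 -m crank '[[[-0.0007,0,0,0,0,0],[-0.0014,0,0,0,0,0],[-0.0014,0,0,0,0,0],[-0.0014,0,0,0,0,0]]]' | egrep 'pos|ft'; done
```

```text
eef_pos: [0.5694, 0.1586, 0.1282]
ft_force: [0.2, -0.1, -0.7]
eef_pos: [0.5709, 0.1585, 0.1281]
ft_force: [0.1, -0.6, -0.1]
eef_pos: [0.5722, 0.1585, 0.1281]
ft_force: [0.3, -0.0, -0.8]
eef_pos: [0.5736, 0.1585, 0.1281]
ft_force: [-0.4, 0.3, -0.2]
```

```bash
for i in 1 2; do python3 -m crank '[[[-0.0007,0,0,0,0,0],[-0.0014,0,0,0,0,0],[-0.0014,0,0,0,0,0],[-0.0014,0,0,0,0,0]]]' | egrep 'pos|ft'; done
```

```text
eef_pos: [0.5747, 0.1585, 0.128]
ft_force: [-4.1, -0.6, 1.2]
eef_pos: [0.5757, 0.1585, 0.1279]
ft_force: [-7.7, -0.9, 2.2]
```

```bash
python3 -m crank '[[[-0.0007,0,0,0,0,0],[-0.0007,0,0,0,0,0],[-0.0007,0,0,0,0,0],[-0.0007,0,0,0,0,0],[-0.0007,0,0,0,0,0],[-0.0007,0,0,0,0,0],[-0.0007,0,0,0,0,0],[-0.0007,0,0,0,0,0]]]' | egrep 'time|pos|ft'; python3 - <<'E'
from h import *
sc=grab_frame("scene");cv2.imwrite("pics/s8.png",cv2.resize(sc[110:206,170:262],(600,626))[:600,:,::-1])
for _ in range(3): grab_frame("scene"); s=arm.observe(); print(s["ft_force"].round(1))
E
```

```text
time_s: 23.3
eef_pos: [0.5761, 0.1584, 0.1279]
ft_force: [-9.4, -1.4, 3.1]
[-9.2 -0.6  4.3]
[-9.5 -1.4  4.3]
[-9.5 -0.7  4.3]
```

View pics/s8.png

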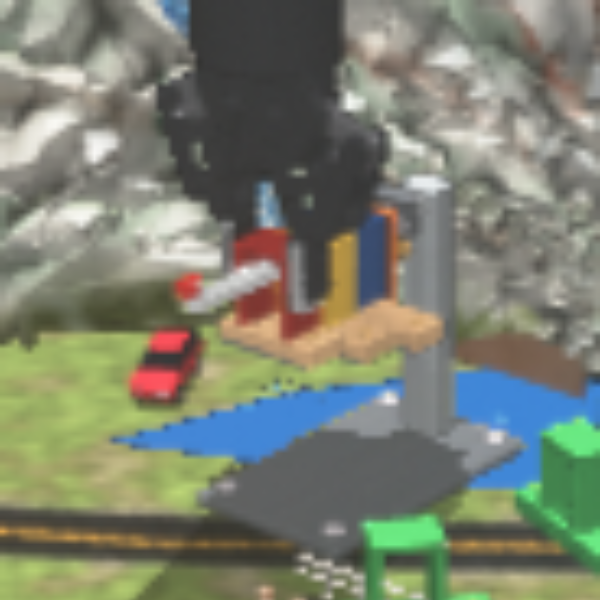

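Red (handle near (260,275)), yellow and blue now stand in a row against the pad, pressed with about 9.4 N for over 0.8 s. I ease off and release.

```bash
python3 -m crank '[[[0.0008,0,0,0,0,0],[0.0016,0,0,0,0,0],[0.0024,0,0.0005,0,0,0],[0.0028,0,0.001,0,0,0],[0.003,0,0.002,0,0,0],[0.003,0,0.002,0,0,0]]]' | egrep 'pos|ft'
python3 -m crank '[[[0,0,0,0,0,0],[0,0,0,0,0,0],[0,0,0,0,0,0],[0,0,0,0,0,0],[0,0,0,0,0,0]]]' 0.68 | egrep 'time|pos|ft|width'
python3 -m crank '[[[0,0,-0.005,0,0,0],[0,0,-0.015,0,0,0],[0,0,-0.03,0,0,0],[0,0,-0.05,0,0,0],[0,0,-0.07,0,0,0],[0,0,-0.09,0,0,0],[0,0,-0.1,0,0,0]]]' | egrep 'pos|ft'
python3 -m crank '[[[0.03,0,0,0,0,0],[0.07,0,0,0,0,0],[0.1,0,0,0,0,0],[0.13,-0.02,0,0,0,0],[0.14,-0.05,0,0,0,0],[0.14,-0.09,0,0,0,0],[0.14,-0.13,0,0,0,0],[0.14,-0.15,0,0,0,0]]]' | egrep 'time|pos|ft'
python3 -m crank '[[[0,0,0,0,0,0],[0,0,0,0,0,0],[0,0,0,0,0,0],[0,0,0,0,0,0],[0,0,0,0,0,0],[0,0,0,0,0,0]]]' | egrep 'time|pos|ft'
python3 - <<'E'
from h import *
T=cam("top");S=cam("scene");im=grab_frame("top");sc=grab_frame("scene");print(sc[0,0])
for n,lo,hi,x in [("red",(0,150,90),(8,255,255),.575),("yel",(22,150,120),(35,255,255),.601),("blue",(108,150,80),(122,255,255),.627)]:
    for nm,c,i in(("top",T,im),("scene",S,sc)):
        u=proj(c,(x,.157,.152)); b=blob(i,lo,hi,u,9 if nm=="top" else 14)
        print(n,nm,u.round(1),None if b is None else (b[0],b[1].round(1),at_z(c,b[1],.156 if nm=="top" else .14).round(3)))
E
```

```text
eef_pos: [0.5743, 0.1585, 0.126]
ft_force: [-1.3, 0.7, -1.9]
time_s: 24.42
eef_pos: [0.5742, 0.1585, 0.1262]
ft_force: [-1.0, -0.1, 0.6]
gripper_width: 0.0581
eef_pos: [0.5749, 0.1587, 0.2294]
ft_force: [0.6, -1.0, 0.0]
time_s: 25.67
eef_pos: [0.4334, 0.0048, 0.2267]
ft_force: [-0.3, -1.2, 0.9]
time_s: 26.17
eef_pos: [0.4341, 0.0093, 0.2261]
ft_force: [0.2, 0.4, 0.0]
[152 145 136]
red top [164.3 150.9] (array([158, 146,   9,  13,  76], dtype=int32), array([161.5, 150.4]), array([0.576, 0.164, 0.156]))
red scene [211.7 149.4] (array([209, 146,  10,  16,  58], dtype=int32), array([214.3, 152.5]), array([0.582, 0.153, 0.14 ]))
yel top [163.7 142. ] (array([157, 137,  10,   9,  83], dtype=int32), array([161.2, 140.8]), array([0.604, 0.163, 0.156]))
yel scene [217. 147.] (array([213, 144,   1,   1,   1], dtype=int32), array([213., 144.]), array([0.634, 0.204, 0.14 ]))
blue top [163.  133.1] (array([163, 127,   4,   3,   6], dtype=int32), array([164.2, 127.8]), array([0.641, 0.152, 0.156]))
blue scene [222.1 144.6] None
```

Parts of the view are hidden by the gripper or fall outside my search circles, so I move the arm aside and check the numbers properly.

```bash
python3 -m crank '[[[0,-0.03,-0.01,0,0,0],[0,-0.07,-0.02,0,0,0],[0,-0.11,-0.03,0,0,0],[0,-0.15,-0.03,0,0,0],[0,-0.19,-0.03,0,0,0],[0,-0.22,-0.03,0,0,0],[0,-0.22,-0.03,0,0,0]]]' | egrep 'time|pos|ft'
python3 - <<'E'
from h import *
for nm in("top","scene"):
    c=cam(nm);im=grab_frame(nm);cv2.imwrite(f"pics/f_{nm}.png",im[:,:,::-1]);h=cv2.cvtColor(im,cv2.COLOR_RGB2HSV)
    x0,y0,x1,y1=(145,118,185,165) if nm=="top" else (195,130,245,175)
    for n,lo,hi in [("red",(0,150,70),(8,255,255)),("yel",(22,150,80),(35,255,255)),("blue",(105,120,50),(125,255,255)),("wood",(10,50,110),(21,150,255))]:
        m=cv2.inRange(h[y0:y1,x0:x1],np.array(lo),np.array(hi));k,l,st,ce=cv2.connectedComponentsWithStats(m)
        for i in range(1,k):
            if st[i,4]>=8:
                u=ce[i]+[x0,y0]; r=cv2.minAreaRect(np.argwhere(l==i)[:,::-1].astype(np.float32)); print(nm,n,st[i]+[x0,y0,0,0,0],u.round(1),at_z(c,u,.156).round(3) if nm=="top" else "",r[2])
    print(nm,"expected",[proj(c,(x,.157,.156)).round(1).tolist() for x in(.575,.601,.627)])
E
```

```text
time_s: 26.85
eef_pos: [0.4332, -0.2169, 0.2563]
ft_force: [-1.4, 0.3, -0.0]
top red [158 145  15  13 128] [164.5 150.4] [0.575 0.156 0.156] 90.0
top yel [157 136  16  12 132] [164.  140.9] [0.602 0.155 0.156] 90.0
top blue [155 124  16  13 125] [162.4 131.3] [0.631 0.158 0.156] 85.2363510131836
top wood [171 132   7  10  15] [172.6 137.7] [0.609 0.131 0.156] 57.9946174621582
top wood [173 145   1   8   8] [173.  148.5] [0.578 0.132 0.156] -90.0
top wood [167 154  11   6  27] [170.7 156.8] [0.555 0.14  0.156] 82.87498474121094
top wood [157 159   6   2   8] [159.8 159.5] [0.55  0.17  0.156] 90.0
top expected [[164.0, 150.4], [163.3, 141.5], [162.7, 132.7]]
scene red [206 146  13  16  50] [212.  149.7]  21.037511825561523
scene red [197 152   4   4   9] [198.2 153.2]  45.0
scene blue [218 141  10   4  21] [222.5 142.7]  14.03624439239502
scene blue [240 167   5   8  38] [242.1 170.3]  90.0
scene blue [198 168  34   7 104] [215.5 171.8]  80.53767395019531
scene wood [229 141   5  17  28] [230.2 149.2]  84.2894058227539
scene wood [203 147  35  20 137] [219.8 161.3]  56.97613525390625
scene wood [240 161   5   5  18] [242.4 163.3]  90.0
scene expected [[211.7, 148.3], [216.9, 145.8], [222.1, 143.5]]
```

```bash
python3 - <<'E'
import cv2,numpy as np
im=cv2.imread("pics/f_top.png");h=cv2.cvtColor(im,cv2.COLOR_BGR2HSV)
for y in range(120,162):
    r="".join("R" if (H<9 or H>172) and S>130 and V>60 else "Y" if 20<H<36 and S>130 else "B" if 104<H<126 and S>110 else "o" if 9<=H<=20 and S>45 else "." for H,S,V in h[y,145:185].astype(int))
    print(y,r,h[y,160].tolist())
E
```

```text
120 YY..........B...............BB.......... [100, 27, 85]
121 ...B.........B.......................... [96, 9, 140]
122 ........................................ [150, 1, 224]
123 ........................................ [135, 2, 221]
124 .B........B.........oooo................ [160, 3, 225]
125 ..........Boo.o.Y.YYooooo............... [22, 107, 252]
126 ..........Boooooooooooooo............... [20, 229, 208]
127 ..........B..o....BBBBB.oo.............. [150, 28, 64]
128 ..........BBBBBBBBBBBBBB.oo............. [108, 180, 190]
129 ...........BBBBBBBBBBBBBBoo............. [108, 191, 218]
130 ...........BBBBBBBBBBBBBB.o............. [108, 192, 219]
131 ...........BBBBBBBBBBBBBBBo.......o.o... [107, 190, 220]
132 ...........BBBBBBBBBBBBBBBo............. [107, 191, 220]
133 ...........BBBBBBBBBBBBBBBo............. [107, 191, 219]
134 .....B....oBBBBBBBBBBBBBBBo............. [108, 189, 220]
135 B...........BBBBBBBBBBBB.Bo..........Y.. [107, 189, 223]
136 B..........BBB.......YYYY.o............. [105, 34, 150]
137 B...........YYYYYYYYYYYYY.o............. [29, 255, 249]
138 B...Y.......YYY
[... 706 characters left out ...]
.B.....oRRRRRRRRRRRRRRoo....o...... [1, 219, 240]
151 ......B.oooo.RRRRRRRRRRRRRRoo....o...... [2, 225, 239]
152 .......BB.B..RRRRRRRRRRRRRRRo........... [2, 224, 239]
153 .........BB..RRRRRRRRRRRRRRRoY...o...... [1, 221, 240]
154 ........B....RRRRR....RoRRRRo....o...... [1, 223, 186]
155 ......BB.....oRRR.....ooooRRo........... [3, 217, 108]
156 ........Y.....oRR.....ooooRRo....o...... [1, 207, 95]
157 .........Y.....oR......oo.oRo....o...... [14, 134, 171]
158 .........Y......o......ooooooooooo...... [25, 91, 247]
159 .........Y......oo.....ooo.o............ [21, 108, 224]
160 ..........YY..ooo....................... [17, 63, 134]
161 ........................................ [105, 15, 135]
```

The handle tops start at rows 127.5, 136.5 and 145.5. That is 9 px, about 26.5 mm, between neighbours, and all three are square to the bar, so I hand in.

```bash
python3 -c "
from workcell import arm
print(arm.job_done())"
```

```text
the job is handed in; nothing more can be done
None
```

I've handed the job in, but the system returned no verdict: blue, yellow and red hang straight and touching on the bar (about 26.5 mm between centres), yellow and red were each pressed back at about 9 N for over half a second, and the arm kept clear of the paint pot and tape measure.

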